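# Clear the weighing pan with the bench scraper

### The job

The weighing pan has to be clear before the next crate is weighed: take the scraper from its sloping rest and wipe all five pieces of cheese rind off the pan, out through its open side, into the steel tray that stands there. Touch the rinds with nothing but the scraper, do not shift the tray or the goods standing around, and lay the scraper back in its rest as you found it.

Things in the scene. Friction and masses are not known exactly. Their poses are not given: they have to be found in the camera images.
- scraper: Loose bench scraper, 0.3 kg: steel blade 150 mm wide, 2.5 thick, with a white handle bar along its top, 118 mm high in all. Origin: middle of the lower working edge; z up the blade to the handle, y along the edge, x square to the blade. Handle: 132 (y) x 26 (x) mm, z = 84 to 118 mm. It starts leaning in its rest, z tilted 35 degrees from vertical, top towards the rest's -x (robot's side).
- scraper_grip (a point): Centre of the scraper's handle, 101 mm above the origin along the scraper's z.
- rest: Fixed steel rest, 125 x 190 (y) mm, origin mid-underside. A back plate leans 35 degrees, top to -x; at its foot a trough 14 mm wide, 24 mm deep along the slope. The plate ends 70 mm up the slope, leaving the scraper's handle free; end cheeks stand 11 mm beyond the blade. The scraper lies face on the plate, edge in the trough, its y along the rest's y, its x tilted up from the rest's +x.
- rest_foot (a point): Where the middle of the blade's edge (the scraper's origin) sits when the scraper lies in the rest: x = 36, y = 0, z = 26 mm in the rest's frame.
- scale: Fixed bench scale with a stainless pan, origin on the bench under the middle of the pan; z up. The pan's flat top is 95 mm above the bench and reaches 125 mm to either side in x (inside) and from y = -130 to y = +127 mm. An upstand 22 mm high closes its two x sides and its +y side; the -y side is open, with no lip.
- tray: Open steel catering tray, 325 (x) x 176 (y) x 65 mm high over its rim, 0.8 kg, loose on the bench, origin in the middle of its underside; inside 303 x 154 mm. It stands along the open side of the scale, its rim about 5 to 15 mm in under the pan's edge.
- rind1: Long slightly curved strip of hard cheese rind, 62 x 26 x 11 mm, 18 g, loose and flat on the pan at the start; origin in the middle of its underside.
- rind2: Long slightly curved strip of hard cheese rind, 62 x 26 x 11 mm, 18 g, loose and flat on the pan at the start; origin in the middle of its underside.
- rind3: Short slightly curved strip of hard cheese rind, 46 x 26 x 11 mm, 14 g, loose and flat on the pan at the start; origin in the middle of its underside.
- rind4: Long slightly curved strip of hard cheese rind, 62 x 26 x 11 mm, 18 g, loose and flat on the pan at the start; origin in the middle of its underside.
- rind5: Long slightly curved strip of hard cheese rind, 62 x 26 x 11 mm, 18 g, loose and flat on the pan at the start; origin in the middle of its underside.
- tub: Bystander: round lidded tub, 112 mm across, 88 mm high; origin under its centre.
- twinpack: Bystander: pair of pots in a yellow sleeve, 84 x 174 x 58 mm high; origin under its centre.
- cheese: Bystander: bar of cheese, 62 x 165 x 50 mm high; origin under its centre.

How it is judged:
By the outcome, as a careful person would: the job done as asked, in the order asked, and still so for the second after the job is handed in, with the robot touching nothing.
It also fails if it takes over 70 s, if anything falls off the work surface, if the arm or the gripper's body presses on something with over 40 N, if the wrist force passes 120 N, or if a joint passes its speed limit or range.

### The arm

A 7-joint arm with a two-finger parallel gripper is mounted at the origin on the work surface. World frame = base frame: x ahead of the robot, y to its left, z up, the work surface at z = 0. Lengths are in m, angles in rad, forces in N, time in s.
With the tool pointing down it reaches from about 0.425 to 0.975 m from the base axis. Payload 16.7 kg.
Tool frame: the origin (TCP) lies at the very end of the fingers, on their centre line; the grasp point (between the pads) lies 19 mm behind it; z points along the fingers, y is the line along which they close (so a half turn about z gives the same grasp; the last joint's range is limited). The gripper opens to 85 mm and grips with 20 to 120 N. Pads are 22 mm wide; open, the fingers measure 114 mm over their backs; the gripper's body (76 mm by 85 mm) begins 54 mm behind the grasp point. The pads swing forward as they close: fully open they stand 13 mm farther back than shut.
Start: joints at [1.02, 0.426, 0.074, 1.606, -0.034, 1.111, -0.067], TCP at [0.263, -0.621, 0.231] pointing down, gripper open.
Joint ranges: [-2.85, 2.85], [-0.5, 2.14], [-1.23, 1.37], [0.21, 2.46], [-1.02, 4.16], [0.16, 2.05], [-2.73, 2.73]. Speed limits (rad/s): [1.89, 1.89, 2.39, 2.39, 3.01, 3.01, 3.01].

### API

Orientations are given as a unit quaternion [w, x, y, z].
In Python, from workcell import r gives the robot as it stands.
- The arm moves only by the shell command python3 -m jog 'ROWS' [OPENING] [FORCE]. ROWS is JSON, a list of rows, each a list of 2 entries, a list of its own where there are three numbers: the shift along the tool's x, y, z scaled (see below), then the turn, a rotation vector about the tool's x, y, z scaled (see below). In form: [[[dx, dy, dz], [ax, ay, az]], ...]. A call has 1 to 8 rows; each row shifts and turns the commanded pose from where the row before left it, along the tool's axes as they then stand; what a row does not reach is not made up. The controller multiplies each number of a shift by 20 mm and each number of a turn by 4 degrees. A row lasts 1/8 s, in which the tool goes at most 62.5 mm and 10.7 degrees, less where a joint would pass 70% of its speed; a pose out of reach is approached as far as the arm can. A call with a number of a shift or a turn outside -1 to 1 is refused whole. A call with a gripper value outside its range is refused whole. OPENING is the closure, from 0 (fully open) to 1 (shut), set as the call begins (- or left out, the last holds). The fingers move at their own pace and stop on an object; FORCE is the grip in N (left out, the last holds). Time passes only in rows, so rows that do not move let the fingers close. It gives the time, the measured TCP pose, the force, the opening and the grip force at its end, in the units of the state.
- r.get_obs(): the state, without advancing time (a new reading comes with each control period).
- r.snapshot(name): name is "side" or "top" or "wrist"; returns the picture (480x640x3 uint8, blue, green, red); there is no depth.
- r.get_calibration(name): a dict with "camera_matrix" (3x3 intrinsics, pixels), "extrinsics" (4x4, takes a point from world to camera coordinates). Camera axes: x right, y down, z forward; pixel columns grow to the right and rows downward; lengths in m; the calibration is good to about 2 mm. A picture is of the moment at which its call begins: read the wrist's pose just before it. get_calibration takes no time and is no camera call; for the wrist camera it gives the pose at the moment of the call.
- r.finish_job(): hands the job in; it is judged then, once.
The state is a dict: "time_s": time; "qpos": joint angles; "joint_velocities": joint speeds; "joint_efforts": joint torques, N m; "position": TCP position; "orientation": TCP orientation; "force": force on the tool from outside, world axes, zero at the start; "ft_torque": the same for the moment, N m; "finger_gap": finger opening in m; "gripper_force": force on a finger pad.
Only numpy, scipy, OpenCV 4.12 (cv2) and the standard library are available. Lean on these libraries where they do the work, as an engineer would, in place of code of your own. Each camera call takes 0.05 s, during which the arm holds its last target. There are 200 camera calls.

## Working session

There is one attempt and no reset: what is moved stays moved. The work goes in short steps, Python scripts to look and compute and a shell command to move; the robot and the scene stay as the last step left them, time stands still between calls to the robot, and variables do not carry over. Pictures are saved under pics/ and viewed, at most 12 in all, crops included, and the job is handed in when it is done.

```bash
mkdir -p pics; ls
python3 - <<'E'
from workcell import r
import cv2,numpy as np
np.set_printoptions(precision=4,suppress=True)
o=r.get_obs();print({k:np.round(o[k],3) for k in ("time_s","position","orientation","finger_gap","force")})
for n in("side","top","wrist"):
    c=r.get_calibration(n);print(n,c["camera_matrix"],c["extrinsics"])
    cv2.imwrite(f"pics/{n}0.png",r.snapshot(n))
E
```

```text
pics
{'time_s': np.float64(0.0), 'position': array([ 0.263, -0.621,  0.231]), 'orientation': array([-0.001,  0.98 ,  0.199, -0.   ]), 'finger_gap': np.float64(0.085), 'force': array([-0.536, -0.527,  1.206])}
side [[459.7812   0.     315.9033]
 [  0.     459.7812 238.7909]
 [  0.       0.       1.    ]] [[-0.9956 -0.0942  0.0002  0.6218]
 [-0.0619  0.653  -0.7548  0.1691]
 [ 0.0709 -0.7514 -0.656   0.9943]
 [ 0.      0.      0.      1.    ]]
top [[471.333    0.     317.7246]
 [  0.     471.333  236.6113]
 [  0.       0.       1.    ]] [[ 0.003  -0.9999  0.0104 -0.0989]
 [-0.9859 -0.0047 -0.1674  0.6398]
 [ 0.1674 -0.0097 -0.9858  1.2248]
 [ 0.      0.      0.      1.    ]]
wrist [[360.3189   0.     312.7891]
 [  0.     360.3189 237.4789]
 [  0.       0.       1.    ]] [[ 0.3903 -0.9207 -0.0013 -0.6749]
 [-0.8801 -0.3735  0.293  -0.038 ]
 [-0.2702 -0.1132 -0.9561  0.3797]
 [ 0.      0.      0.      1.    ]]
```

View pics/top0.png

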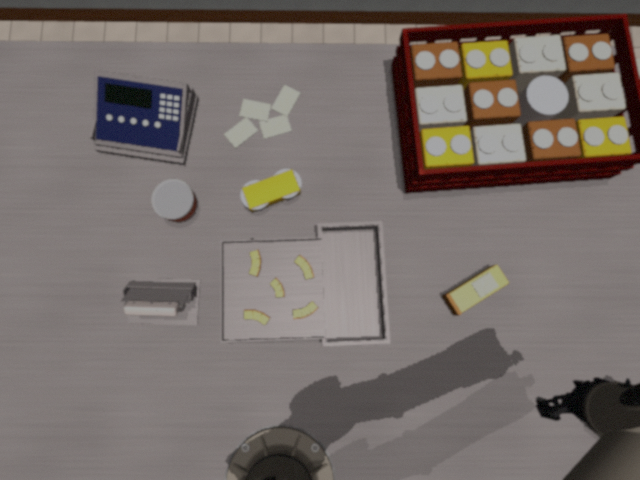

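View pics/side0.png

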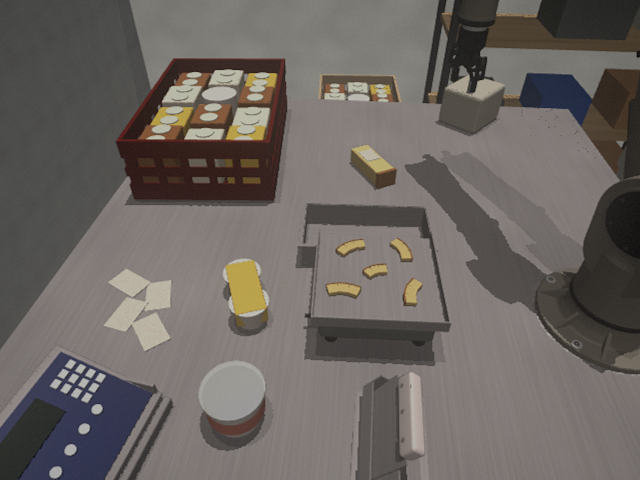

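The top view shows the scale pan at about (222–323, 240–340), the tray to its right (318–387, 223–345), five rinds on the pan, and the scraper in its rest at (123–199, 280–325) with the white handle at (150, 309). The side view shows the handle at (410, 415). I'll zoom in for exact corners.

```bash
cat > h.py <<'E'
import cv2,numpy as np
from workcell import r
np.set_printoptions(precision=4,suppress=True)
def ray(n,p,z):
    c=r.get_calibration(n);E=c["extrinsics"];K=c["camera_matrix"]
    d=E[:3,:3].T@np.linalg.solve(K,[p[0],p[1],1.]);o=-E[:3,:3].T@E[:3,3]
    return o+d*(z-o[2])/d[2]
def proj(n,P):
    c=r.get_calibration(n);q=c["extrinsics"]@np.append(P,1);q=c["camera_matrix"]@q[:3];return q[:2]/q[2]
def tri(a,b):
    A=[];y=[]
    for n,p in(("top",a),("side",b)):
        c=r.get_calibration(n);P=c["camera_matrix"]@c["extrinsics"][:3]
        for i in(0,1):
            v=p[i]*P[2]-P[i];A.append(v[:3]);y.append(-v[3])
    return np.linalg.lstsq(np.array(A),np.array(y),rcond=None)[0]
E
python3 - <<'E'
from h import *
t=cv2.imread("pics/top0.png");s=cv2.imread("pics/side0.png")
a=cv2.resize(t[215:350,110:395],None,fx=2.8,fy=2.8,interpolation=cv2.INTER_CUBIC)
b=cv2.resize(s[360:480,340:460],None,fx=1.8,fy=1.8,interpolation=cv2.INTER_CUBIC)
b2=cv2.resize(t[270:335,110:210],None,fx=3.3,fy=3.3,interpolation=cv2.INTER_CUBIC)
im=np.zeros((600,800,3),np.uint8);im[:a.shape[0],:a.shape[1]]=a
im[380:380+b.shape[0],:b.shape[1]]=b;im[380:380+b2.shape[0],230:230+b2.shape[1]]=b2
cv2.imwrite("pics/z0.png",im)
h=cv2.cvtColor(t,cv2.COLOR_BGR2HSV);m=cv2.inRange(h,(18,55,90),(40,255,255));m[:230]=0;m[:,400:]=0
n,l,st,ce=cv2.connectedComponentsWithStats(m)
for i in range(1,n):
    if st[i,4]>20: print("rind",ce[i],st[i,4],ray("top",ce[i],.106))
for nm,im in(("top",t),("side",s)):
    h=cv2.cvtColor(im,cv2.COLOR_BGR2HSV);m=cv2.inRange(h,(0,0,170),(180,60,255))
    x0,x1,y0,y1=(110,210,290,330) if nm=="top" else (385,440,365,470)
    q=np.zeros_like(m);q[y0:y1,x0:x1]=m[y0:y1,x0:x1]
    c=max(cv2.findContours(q,0,1)[0],key=cv2.contourArea);print(nm,cv2.minAreaRect(c),cv2.boxPoints(cv2.minAreaRect(c)).round(1).tolist())
E
```

```text
rind [254.7229 262.5628] 231 [0.5629 0.0661 0.106 ]
rind [304.2639 266.7083] 216 [ 0.5527 -0.0616  0.106 ]
rind [277.4258 287.5935] 155 [0.4989 0.0066 0.106 ]
rind [304.4037 310.6743] 218 [ 0.4409 -0.0628  0.106 ]
rind [255.7456 315.7544] 228 [0.4278 0.0601 0.106 ]Traceback (most recent call last):
  File "<stdin>", line 17, in <module>
ValueError: max() iterable argument is empty
```

View pics/z0.png

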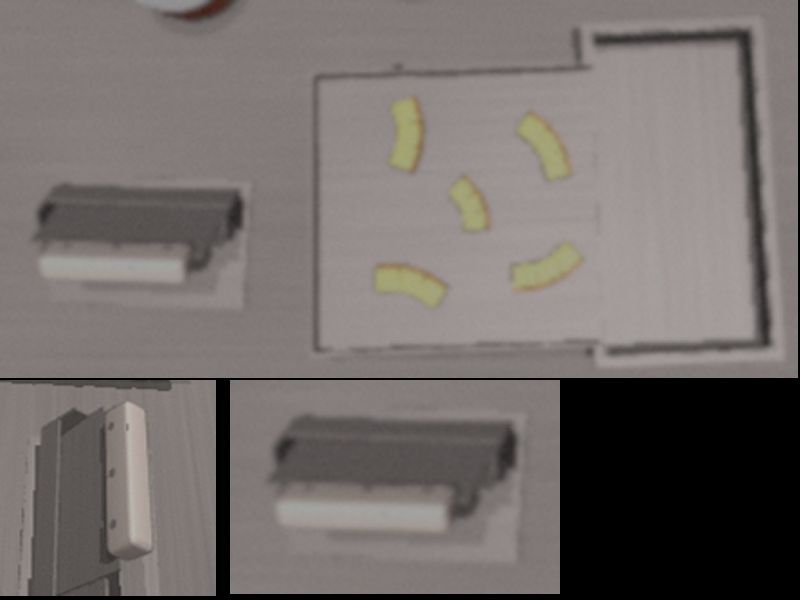

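The zoom gives the pan corners near crop px (316,76), (592,68), (600,342), (318,350), and the handle's front/top edge from (124,307) to (176,307) in the top view. In the side view the same edge runs (407,456) to (412,373). Next I compute the poses.

Run:
```python
from h import *
f=lambda x,y:(x/2.8+110-.3,y/2.8+215-.3)
g=lambda x,y:((x-230)/3.3+110-.3,(y-380)/3.3+270-.3)
k=lambda x,y:(x/1.8+340,(y-380)/1.8+360)
print("pan at .095 / .117");
for p in((316,76),(592,68),(600,342),(318,350)): print(ray("top",f(*p),.095),ray("top",f(*p),.117))
print("handle L/R edge",tri(g(277,503),k(120,551)),tri(g(448,503),k(131,403)))
print("handle back edge L/R z.115",ray("top",g(277,530),.1155),ray("top",g(448,530),.1155), ray("top",g(277,503),.130),ray("top",g(448,503),.130))
print("rest right edge",ray("top",g(525,412),0),ray("top",g(517,562),0))
print("cheek tops",[ray("top",g(*p),.06) for p in((275,460),(515,430))])
print("tray rim",[ray("top",f(*p),.065) for p in((578,28),(762,20),(782,358),(600,365))])
t=cv2.imread("pics/top0.png");m=cv2.inRange(cv2.cvtColor(t,cv2.COLOR_BGR2HSV),(18,55,90),(40,255,255));m[:230]=0;m[:,400:]=0
for c in cv2.findContours(m,0,1)[0]:
    if cv2.contourArea(c)>60:
        P=np.array([ray("top",q[0],.106) for q in c]);print("rind box",P.min(0)[:2],P.max(0)[:2])
for p in ((.48,.29,.10),(.48,.36,.13),(.48,.22,.13)):print(proj("top",np.array(p)))
```

```text
pan at .095 / .117
[0.6183 0.1529 0.095 ] [0.6148 0.1486 0.117 ]
[ 0.6271 -0.105   0.095 ] [ 0.6234 -0.1047  0.117 ]
[ 0.3756 -0.1127  0.095 ] [ 0.3765 -0.1122  0.117 ]
[0.3679 0.1419 0.095 ] [0.3689 0.1378 0.117 ]
handle L/R edge [0.4526 0.3901 0.1129] [0.4451 0.2588 0.1223]
handle back edge L/R z.115 [0.4283 0.3882 0.1155] [0.4287 0.259  0.1155] [0.4483 0.384  0.13  ] [0.4487 0.2559 0.13  ]
rest right edge [0.5272 0.2326 0.    ] [0.4029 0.2336 0.    ]
cheek tops [array([0.4836, 0.4156, 0.06  ]), array([0.5081, 0.2255, 0.06  ])]
tray rim [array([ 0.6711, -0.092 ,  0.065 ]), array([ 0.6798, -0.27  ,  0.065 ]), array([ 0.3603, -0.2822,  0.065 ]), array([ 0.3535, -0.1134,  0.065 ])]
rind box [0.4074 0.0265] [0.4422 0.0902]
rind box [ 0.4225 -0.0947] [ 0.4627 -0.0339]
rind box [ 0.4776 -0.008 ] [0.5234 0.0232]
rind box [ 0.5237 -0.0842] [ 0.583  -0.0375]
rind box [0.5309 0.0524] [0.5956 0.0802]
[166.4072 294.7688]
[134.5181 294.1203]
[190.8908 294.3149]
```

```bash
python3 -m jog '[[[0.8,-0.8,-1],[0,0,0]],[[0.8,-0.8,-1],[0,0,0]],[[0.8,-0.8,-1],[0,0,0]],[[0.8,-0.8,-0.5],[0,0,0]],[[1,-0.8,0],[0,0,0]],[[1,-0.8,0],[0,0,0]],[[1,-0.8,0],[0,0,0]],[[1,-0.8,0],[0,0,0]]]' 0
```

```text
time_s: 1.15
position: [0.3463, -0.4461, 0.3009]
orientation: [-0.0, 0.98, 0.199, -0.0]
force: [0.3, -1.4, 0.3]
finger_gap: 0.0851
gripper_force: 0.0
```

```bash
python3 -m jog '[[[1,-1,0],[0,0,0]],[[1,-1,0],[0,0,0]],[[1,-1,0],[0,0,0]],[[1,-1,0],[0,0,0]],[[1,-1,0],[0,0,0]],[[1,-1,0],[0,0,0]],[[1,-1,0],[0,0,0]],[[1,-1,0],[0,0,0]]]' | sed -n 2p
python3 -m jog '[[[1,-1,0],[0,0,0]],[[1,-1,0],[0,0,0]],[[1,-1,0],[0,0,0]],[[1,-1,0],[0,0,0]],[[1,-1,0],[0,0,0]],[[1,-1,0],[0,0,0]],[[1,-1,0],[0,0,0]],[[1,-1,0],[0,0,0]]]' | sed -n 2p
python3 -m jog '[[[0.3,-1,0],[0,0,0]],[[0.3,-1,0],[0,0,0]],[[0.3,-1,0],[0,0,0]],[[0.3,-1,0],[0,0,0]],[[0.3,-1,0],[0,0,0]],[[0.3,-1,0],[0,0,0]],[[0.3,-1,0],[0,0,0]],[[0.3,-1,0],[0,0,0]]]'  | sed -n 2p
python3 -m jog '[[[0.1,-1,0],[0,0,0]],[[0.1,-1,0],[0,0,0]],[[0.1,-1,0],[0,0,0]],[[0.1,-1,0],[0,0,0]],[[0.1,-1,0],[0,0,0]],[[0.1,-1,0],[0,0,0]],[[0,0,0],[0,0,-1]],[[0,0,0],[0,0,-1]]]' | sed -n 2p
python3 -m jog '[[[0,0,0],[0,0,-1]],[[0,0,0],[0,0,-1]],[[0,0,0],[0,0,-1]],[[0,0,0],[0,0,-1]],[[0,0,0],[0,0,-1]],[[0,0,0],[0,0,-1]],[[0,0,0],[0,0,-1]],[[0,0,0],[0,0,-1]]]' | sed -n 2p
python3 -m jog '[[[0,0,0],[0,0,-1]],[[0,0,0],[0,0,-1]],[[0,0,0],[0,0,-1]],[[0,0,0],[0,0,-1]],[[0,0,0],[0,0,-1]],[[0,0,0],[0,0,-1]],[[0,0,0],[0,0,-0.75]],[[0,0,0],[0,0,0]]]'
python3 - <<'E'
from h import *
cv2.imwrite("pics/w1.png",r.snapshot("wrist"))
print(proj("wrist",np.array([.446,.321,.109])))
o=r.get_obs();print(o["qpos"],o["orientation"],o["time_s"])
E
```

```text
position: [0.4309, -0.2364, 0.3009]
position: [0.5156, -0.0269, 0.3009]
position: [0.4969, 0.1388, 0.3009]
position: [0.4611, 0.2535, 0.3008]
position: [0.4613, 0.2532, 0.3009]
time_s: 7.15
position: [0.4614, 0.2532, 0.301]
orientation: [-0.0, 0.707, 0.707, -0.0]
force: [-0.5, 1.2, 0.4]
finger_gap: 0.0854
gripper_force: 0.0
[294.8064 134.8262]
[ 0.0304  0.1887 -0.7377  1.8146  0.1363  1.1902 -0.7511] [-0.      0.7077  0.7065 -0.0002] 7.2
```

View pics/w1.png

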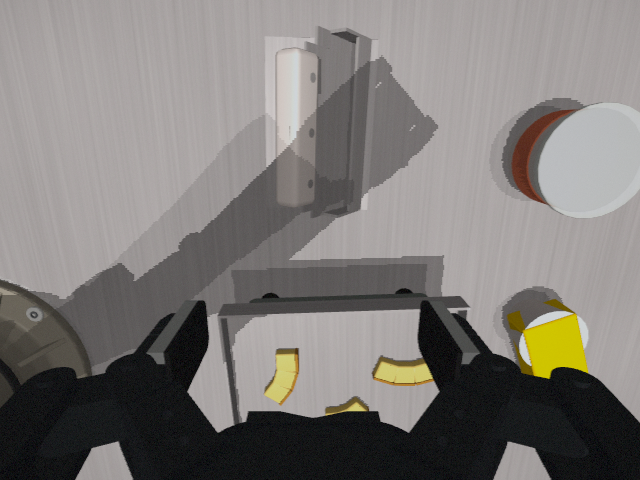

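The wrist view shows the handle's end face at columns 276–304, rows 48–206, with its screws on the +x face at (312,77), (312,133) and (311,184). The rest is around it at (265–378, 37–212).

Run:
```python
from h import *
for p,z in(((276,60),.1152),((276,195),.1152),((304,60),.130),((304,195),.130),((312,77),.1162),((312,133),.1162),((311,184),.1162),((290,48),.122),((295,206),.122),((265,37),0),((378,40),0),((365,210),0)): print(p,ray("wrist",p,z))
print(proj("top",np.array([.4567,.32,.1162])))
```

```text
(276, 60) [0.4317 0.3808 0.1152]
(276, 195) [0.4281 0.2679 0.1152]
(304, 60) [0.4552 0.3783 0.13  ]
(304, 195) [0.4543 0.2705 0.13  ]
(312, 77) [0.4615 0.3676 0.1162]
(312, 133) [0.4614 0.3226 0.1162]
(311, 184) [0.4604 0.2781 0.1162]
(290, 48) [0.4439 0.3884 0.122 ]
(295, 206) [0.4458 0.259  0.122 ]
(265, 37) [0.4095 0.4225 0.    ]
(378, 40) [0.534  0.4193 0.    ]
(365, 210) [0.5275 0.2278 0.    ]
[151.9233 303.7713]
```

```bash
python3 -m jog '[[[0.4,0,0],[-1,0,0]],[[0.4,0,0],[-1,0,0]],[[0.4,0,0],[-1,0,0]],[[0.4,0,0],[-1,0,0]],[[0.4,0,0],[-1,0,0]],[[0.4,0,0],[-1,0,0]],[[0.4,0,0],[-1,0,0]],[[0.4,0,0],[-1,0,0]]]' | sed -n 2p
python3 -m jog '[[[0.2,0,0],[-0.75,0,0]],[[0,0,0],[0,0,0]]]'; python3 -c "
from h import *
o=r.get_obs();print(o['position'],o['orientation'],o['qpos'])"
```

```text
position: [0.4616, 0.3176, 0.3015]
time_s: 8.45
position: [0.461, 0.3216, 0.3009]
orientation: [0.212, 0.674, 0.675, 0.212]
force: [0.4, -0.2, 0.3]
finger_gap: 0.0852
gripper_force: 0.0
[0.461  0.3216 0.3009] [0.2124 0.6743 0.6745 0.2124] [-0.1993  0.0348 -0.8304  2.0981  0.7656  0.8313 -1.502 ]
```

```bash
python3 -m jog '[[[0,-1,0.5],[0,0,0]],[[0,-1,0.5],[0,0,0]],[[0,-1,0.5],[0,0,0]],[[0,-1,0.5],[0,0,0]],[[0,-1,0.5],[0,0,0]],[[0.1,-0.95,0.5],[0,0,0]],[[0,0,0],[0,0,0]]]'
python3 - <<'E'
from h import *
cv2.imwrite("pics/w2.png",r.snapshot("wrist"))
o=r.get_obs();print(o["qpos"],o["orientation"],o["time_s"])
T=lambda s:np.array([.4505,.323,.109])+s*np.array([-.5736,0,.819])
print(proj("wrist",T(.0)),proj("wrist",T(.017)))
E
```

```text
time_s: 9.32
position: [0.3983, 0.3229, 0.1829]
orientation: [0.212, 0.675, 0.675, 0.211]
force: [-0.4, 0.9, 0.2]
finger_gap: 0.0853
gripper_force: 0.0
[-0.3496  0.1806 -0.874   2.2892  1.075   0.8228 -2.0038] [0.2124 0.6749 0.6742 0.2117] 9.375
[311.329  241.7999] [311.1609 249.9749]
```

View pics/w2.png

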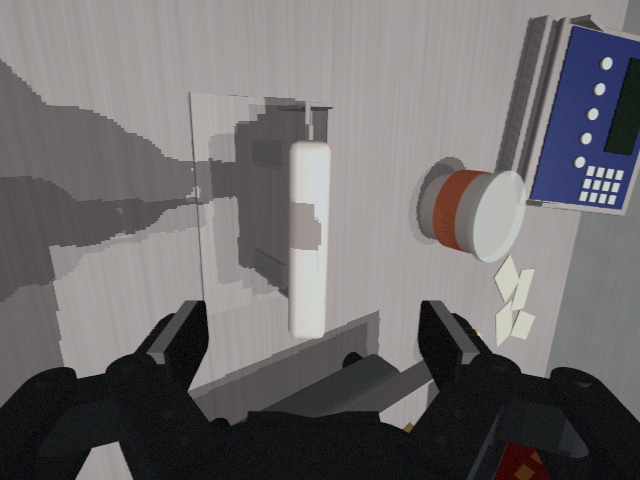

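The handle is seen end-on, centred between the fingers at column 309, rows 141–338. The approach is good, so I advance and close.

```bash
python3 -m jog '[[[0.1,0,1],[0,0,0]],[[0,0,1],[0,0,0]],[[0,0,1],[0,0,0]],[[0,0,0.8],[0,0,0]],[[0,0,0.8],[0,0,0]],[[0,0,0.8],[0,0,0]],[[0,0,0],[0,0,0]]]' 
python3 -m jog '[[[0,0,0],[0,0,0]],[[0,0,0],[0,0,0]],[[0,0,0],[0,0,0]],[[0,0,0],[0,0,0]],[[0,0,0],[0,0,0]],[[0,0,0],[0,0,0]]]' 0.75 30
python3 -m jog '[[[0,0,0],[0,0,0]],[[0,0,0],[0,0,0]],[[0,0,0],[0,0,0]],[[0,0,0],[0,0,0]]]' 1 100
python3 -c "
from h import *
print(r.get_obs()['qpos'],r.get_obs()['ft_torque'])"
```

```text
time_s: 10.25
position: [0.4618, 0.3246, 0.0955]
orientation: [0.213, 0.675, 0.673, 0.212]
force: [-0.3, -0.2, -0.1]
finger_gap: 0.0853
gripper_force: 0.0
time_s: 11.0
position: [0.4598, 0.3255, 0.0955]
orientation: [0.212, 0.674, 0.675, 0.212]
force: [-8.8, -0.8, 5.4]
finger_gap: 0.0259
gripper_force: 29.4
time_s: 11.5
position: [0.4596, 0.3256, 0.0955]
orientation: [0.212, 0.674, 0.675, 0.212]
force: [-12.9, -2.2, 10.1]
finger_gap: 0.0247
gripper_force: 96.9
[-0.3833  0.4256 -0.7548  2.2793  1.4249  0.8139 -2.2399] [-0.3707  2.0039 -0.5868]
```

```bash
python3 -m jog '[[[0,0,-0.2],[0,0,0]],[[0,0,-0.5],[0,0,0]],[[0,0,-0.8],[0,0,0]],[[0,0,-1],[0,0,0]],[[0,0,-1],[0,0,0]],[[0,0,-1],[0,0,0]],[[0,0,-1],[0,0,0]],[[0,0,-1],[0,0,0]]]'
python3 -m jog '[[[0,1,-1],[0,0,0]],[[0,1,-1],[0,0,0]],[[0,1,-0.5],[0,0,0]],[[0,1,0],[1,0,0]],[[0,1,0],[1,0,0]],[[0,0,0],[1,0,0]],[[0,0,0],[1,0,0]],[[0,0,0],[1,0,0]]]'
python3 -m jog '[[[0,0,0],[1,0,0]],[[0,0,0],[1,0,0]],[[0,0,0],[1,0,0]],[[0,0,0],[0.75,0,0]],[[0,0,0],[0,0,-1]],[[0,0,0],[0,0,-1]],[[0,0,0],[0,0,-1]],[[0,0,0],[0,0,-1]]]'
python3 - <<'E'
from h import *
im=r.snapshot("side");cv2.imwrite("pics/s3.png",im)
o=r.get_obs();print(o["qpos"],o["orientation"],o["position"])
E
```

```text
time_s: 12.5
position: [0.3854, 0.3253, 0.2029]
orientation: [0.213, 0.674, 0.674, 0.213]
force: [-0.4, -0.5, -1.5]
finger_gap: 0.0245
gripper_force: 97.7
time_s: 13.5
position: [0.4395, 0.3254, 0.2997]
orientation: [0.091, 0.701, 0.701, 0.092]
force: [-0.1, -0.3, -2.5]
finger_gap: 0.0247
gripper_force: 98.0
time_s: 14.5
position: [0.4395, 0.3254, 0.2995]
orientation: [-0.0, 0.601, 0.799, 0.0]
force: [0.2, 0.2, -3.1]
finger_gap: 0.025
gripper_force: 98.1
[-0.0479  0.2483 -0.8289  1.772   0.195   1.2061 -0.6461] [-0.0001  0.5994  0.8005  0.0002] [0.4396 0.3254 0.2995]
```

View pics/s3.png

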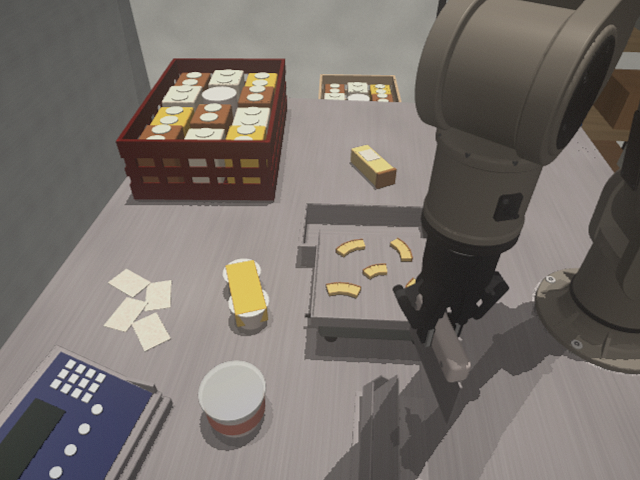

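The scraper is held straight at (445, 370), the rest is empty, and the rinds are untouched. I turn it square to the scale and go to the closed side.

```bash
python3 -m jog '[[[0,0,0],[0,0,-1]],[[0,0,0],[0,0,-1]],[[0,0,0],[0,0,-1]],[[0,0,0],[0,0,-1]],[[0,0,0],[0,0,-1]],[[0,0,0],[0,0,-1]],[[0,0,0],[0,0,-1]],[[0,0,0],[0,0,-1]]]' | sed -n 2p
python3 -m jog '[[[0,0,0],[0,0,-1]],[[0,0,0],[0,0,-1]],[[0,0,0],[0,0,-1]],[[0,0,0],[0,0,-1]],[[0,0,0],[0,0,-1]],[[0,0,0],[0,0,-1]],[[0,0,0],[0,0,-1]],[[0,0,0],[0,0,-1]]]' | sed -n 2p
python3 -m jog '[[[0,0,0],[0,0,-1]],[[0,0,0],[0,0,-1]],[[0,0,0],[0,0,-0.9]],[[-0.5,-1,0],[0,0,0]],[[-0.5,-1,0],[0,0,0]],[[-0.5,-1,0],[0,0,0]],[[-0.5,-1,0],[0,0,0]],[[-0.5,-1,0],[0,0,0]]]' | sed -n 2p
python3 -m jog '[[[-0.5,-1,0],[0,0,0]],[[-0.5,-1,0],[0,0,0]],[[-0.5,-1,0],[0,0,0]],[[-0.5,-1,0],[0,0,0]],[[0,-1,0],[0,0,0]],[[0,-0.3,0.5],[0,0,0]],[[0,0,0.5],[0,0,0]],[[0,0,0],[0,0,0]]]'
python3 - <<'E'
from h import *
o=r.get_obs();print(o["qpos"],o["orientation"],o["position"])
q=o["orientation"];print("yaw",np.degrees(2*np.arctan2(q[2],q[1])))
cv2.imwrite("pics/w4.png",r.snapshot("wrist"))
E
```

```text
position: [0.4397, 0.3254, 0.2995]
position: [0.4397, 0.3254, 0.2995]
position: [0.4927, 0.2262, 0.2995]
time_s: 18.55
position: [0.535, 0.1225, 0.2782]
orientation: [-0.001, -0.014, 1.0, 0.0]
force: [-0.1, 0.3, -2.1]
finger_gap: 0.025
gripper_force: 97.9
[ 0.484   0.3195 -0.9992  1.7888  0.2875  1.1916  0.9984] [-0.0007 -0.0142  0.9999  0.0001] [0.535  0.1225 0.2782]
yaw 181.6225489098753
```

View pics/w4.png

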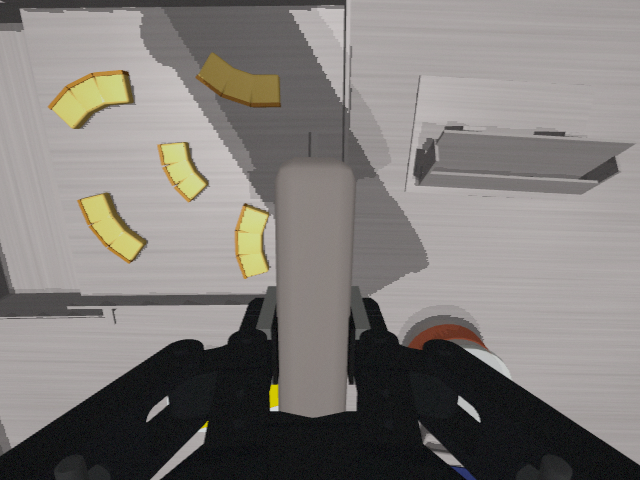

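The view shows the pan from above: the +y upstand at column 345, the +x wall at row 297, and the -x wall at row 8. The blade's near end is at (310,133).

Run:
```python
from h import *
for p in((345,60),(345,150),(100,297),(230,297),(100,10),(230,8)): print(p,ray("wrist",p,.095),ray("wrist",p,.117))
print(proj("wrist",np.array([.46,.1205,.193])),ray("wrist",(310,133),.25),ray("wrist",(310,133),.193))
print("pan edge",ray("wrist",(22,60),.095),ray("wrist",(22,240),.095))
```

```text
(345, 60) [0.4074 0.1453 0.095 ] [0.411  0.1436 0.117 ]
(345, 150) [0.4794 0.1492 0.095 ] [0.4782 0.1473 0.117 ]
(100, 297) [ 0.6289 -0.0871  0.095 ] [ 0.6176 -0.0731  0.117 ]
(230, 297) [0.6252 0.0424 0.095 ] [0.6142 0.0477 0.117 ]
(100, 10) [ 0.3769 -0.0512  0.095 ] [ 0.3826 -0.0397  0.117 ]
(230, 8) [0.3725 0.052  0.095 ] [0.3786 0.0566 0.117 ]
[313.2431 125.1126] [0.4639 0.119  0.25  ] [0.4646 0.1187 0.193 ]
pan edge [ 0.415  -0.1206  0.095 ] [ 0.5712 -0.1525  0.095 ]
```

```bash
python3 -m jog '[[[0,0,1],[0,0,0]],[[0,0,1],[0,0,0]],[[0,0,1],[0,0,0]],[[0,0,1],[0,0,0]],[[0,0,0.2],[0,0,0]],[[0,0,0],[0,0,0]]]'
```

```text
time_s: 19.35
position: [0.5358, 0.122, 0.195]
orientation: [-0.0, -0.014, 1.0, 0.0]
force: [0.7, -0.1, -1.3]
finger_gap: 0.0248
gripper_force: 98.0
```

```bash
python3 -m jog '[[[0,0,0.3],[0,0,0]],[[0,0,0.15],[0,0,0]],[[0,0,0],[0,0,0]]]' | grep -E "posi|force:"
python3 -m jog '[[[0,0,0.1],[0,0,0]],[[0,0,0],[0,0,0]]]'| grep -E "posi|force:"
python3 -m jog '[[[0,0,0.1],[0,0,0]],[[0,0,0],[0,0,0]]]'| grep -E "posi|force:"
```

```text
position: [0.5357, 0.1217, 0.186]
force: [-0.5, -0.5, -2.5]
gripper_force: 98.0
position: [0.5357, 0.1217, 0.1841]
force: [-0.4, 0.7, -2.7]
gripper_force: 98.0
position: [0.5357, 0.1217, 0.182]
force: [-0.5, -0.4, -3.0]
gripper_force: 98.0
```

```bash
python3 -m jog '[[[0,0,0.07],[0,0,0]],[[0,0,0],[0,0,0]]]'| grep -E "posi|force:"
python3 -m jog '[[[0,0,0.05],[0,0,0]],[[0,0,0],[0,0,0]]]'| grep -E "posi|force:"
```

```text
position: [0.5357, 0.1218, 0.1806]
force: [-0.3, 0.1, -2.0]
gripper_force: 98.0
position: [0.5357, 0.1218, 0.1796]
force: [-0.4, -0.2, -1.9]
gripper_force: 98.0
```

```bash
python3 -m jog '[[[0,0,0.05],[0,0,0]],[[0,0,0],[0,0,0]]]'| grep -E "posi|force:"
python3 -m jog '[[[0,0,0.05],[0,0,0]],[[0,0,0],[0,0,0]]]'| grep -E "posi|force:"
```

```text
position: [0.5359, 0.1218, 0.1788]
force: [1.2, -0.3, -0.5]
gripper_force: 98.4
position: [0.5364, 0.122, 0.1784]
force: [0.5, 0.2, 8.3]
gripper_force: 99.6
```

```bash
python3 -m jog '[[[0,0,-0.08],[0,0,0]],[[0,-0.3,0],[0,0,0]],[[0,-0.5,0],[0,0,0]],[[0,-0.5,0],[0,0,0]],[[0,-0.5,0],[0,0,0]],[[0,-0.5,0],[0,0,0]],[[0,-0.5,0],[0,0,0]],[[0,-0.5,0],[0,0,0]]]'| grep -E "posi|force:"
python3 -m jog '[[[0,-0.5,0],[0,0,0]],[[0,-0.5,0],[0,0,0]],[[0,-0.5,0],[0,0,0]],[[0,-0.5,0],[0,0,0]],[[0,-0.5,0],[0,0,0]],[[0,-0.5,0],[0,0,0]],[[0,-0.5,0],[0,0,0]],[[0,-0.5,0],[0,0,0]]]'| grep -E "posi|force:"
python3 - <<'E'
from h import *
a=r.snapshot("wrist");b=r.snapshot("side")
cv2.imwrite("pics/c5.png",np.hstack([cv2.resize(a,(400,300)),b[150:450,210:610]]))
E
```

```text
position: [0.5376, 0.0551, 0.1793]
force: [0.4, 0.4, -2.3]
gripper_force: 98.0
position: [0.5398, -0.0248, 0.1793]
force: [0.3, 0.5, -2.7]
gripper_force: 97.9
```

View pics/c5.png

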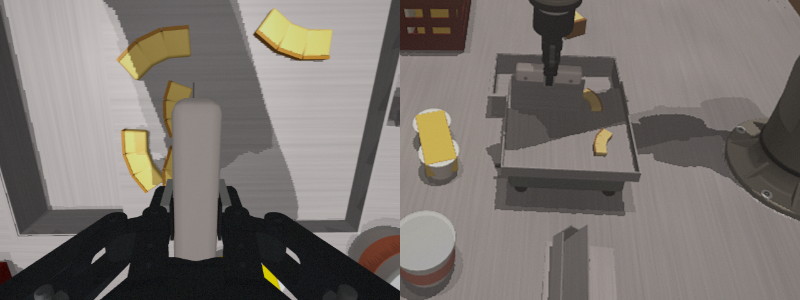

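The blade is pushing three rinds ahead of it. The two near-side ones, at (290,35) and (155,50) in the composite, are left for pass 2.

```bash
python3 -m jog '[[[0,-0.5,0],[0,0,0]],[[0,-0.5,0],[0,0,0]],[[0,-0.5,0],[0,0,0]],[[0,-0.5,0],[0,0,0]],[[0,-0.5,0],[0,0,0]],[[0,-0.5,0],[0,0,0]],[[0,-0.5,0],[0,0,0]],[[0,-0.5,0],[0,0,0]]]'| grep -E "posi|force:"
python3 -m jog '[[[0,-0.5,0],[0,0,0]],[[0,-0.5,0],[0,0,0]],[[0,-0.4,0],[0,0,0]],[[0,0,0],[0,0,0]],[[0,0,0],[0,0,0]],[[0,0.2,-0.6],[0,0,0]],[[0,0.2,-1],[0,0,0]],[[0,0.2,-1],[0,0,0]]]'| grep -E "posi|force:"
python3 - <<'E'
from h import *
a=r.snapshot("wrist");b=r.snapshot("side")
cv2.imwrite("pics/c6.png",np.hstack([cv2.resize(a,(400,300)),b[150:450,210:610]]))
E
```

```text
position: [0.5419, -0.1049, 0.1793]
force: [0.3, -0.3, -2.1]
gripper_force: 98.1
position: [0.5427, -0.1194, 0.2333]
force: [0.1, 0.1, -2.0]
gripper_force: 98.1
```

View pics/c6.png

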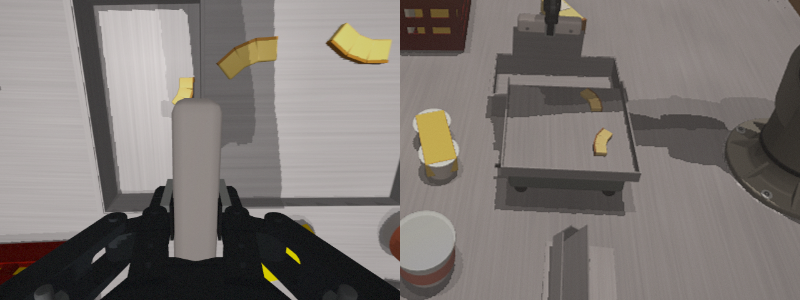

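Pass 1 has cleared the far side. Two rinds remain at (248,55) and (360,42) in the wrist half. Now back for pass 2.

```bash
python3 -m jog '[[[0.3,1,-0.2],[0,0,0]],[[0.3,1,0],[0,0,0]],[[0.4,1,0],[0,0,0]],[[0.4,1,0],[0,0,0]],[[0.4,1,0],[0,0,0]],[[0.4,1,0],[0,0,0]],[[0.4,1,0],[0,0,0]],[[0.4,1,0],[0,0,0]]]'| grep -E "posi|force:"
python3 -m jog '[[[0.4,1,0],[0,0,0]],[[0.4,1,0],[0,0,0]],[[0.4,1,0],[0,0,0]],[[0,1,0],[0,0,0]],[[0,0.1,1],[0,0,0]],[[0,0,1],[0,0,0]],[[0,0,0.4],[0,0,0]],[[0,0,0],[0,0,0]]]'| grep -E "posi|force:|ori"
```

```text
position: [0.4774, 0.0395, 0.2354]
force: [0.3, 0.4, -2.7]
gripper_force: 97.8
position: [0.4515, 0.1195, 0.1869]
orientation: [-0.001, -0.014, 1.0, 0.0]
force: [-0.6, 0.6, -1.4]
gripper_force: 98.1
```

```bash
python3 -m jog '[[[0,0,0.3],[0,0,0]],[[0,0,0.07],[0,0,0]],[[0,-0.4,0],[0,0,0]],[[0,-0.5,0],[0,0,0]],[[0,-0.5,0],[0,0,0]],[[0,-0.5,0],[0,0,0]],[[0,-0.5,0],[0,0,0]],[[0,-0.5,0],[0,0,0]]]'| grep -E "posi|force:"
python3 -m jog '[[[0,-0.5,0],[0,0,0]],[[0,-0.5,0],[0,0,0]],[[0,-0.5,0],[0,0,0]],[[0,-0.5,0],[0,0,0]],[[0,-0.5,0],[0,0,0]],[[0,-0.5,0],[0,0,0]],[[0,-0.5,0],[0,0,0]],[[0,-0.5,0],[0,0,0]]]'| grep -E "posi|force:"
python3 -m jog '[[[0,-0.5,0],[0,0,0]],[[0,-0.5,0],[0,0,0]],[[0,-0.5,0],[0,0,0]],[[0,-0.5,0],[0,0,0]],[[0,-0.5,0],[0,0,0]],[[0,-0.5,0],[0,0,0]],[[0,-0.5,0],[0,0,0]],[[0,-0.5,0],[0,0,0]]]'| grep -E "posi|force:"
python3 -m jog '[[[0,-0.5,0],[0,0,0]],[[0,-0.5,0],[0,0,0]],[[0,-0.5,0],[0,0,0]],[[0,-0.2,0],[0,0,0]],[[0,0,0],[0,0,0]],[[0,0.2,-0.6],[0,0,0]],[[0,0.4,-1],[0,0,0]],[[0,0.5,-1],[0,0,0]]]'| grep -E "time|posi|force:"
python3 - <<'E'
from h import *
a=r.snapshot("wrist");b=r.snapshot("side")
cv2.imwrite("pics/c7.png",np.hstack([cv2.resize(a,(400,300)),b[150:450,210:610]]))
E
```

```text
position: [0.4534, 0.0608, 0.1799]
force: [-0.3, 0.4, -1.7]
gripper_force: 98.1
position: [0.4555, -0.0191, 0.1799]
force: [0.0, -0.2, -2.2]
gripper_force: 98.1
position: [0.4577, -0.0991, 0.1799]
force: [0.7, -0.1, -3.0]
gripper_force: 98.1
time_s: 31.42
position: [0.4583, -0.1093, 0.2338]
force: [-0.5, 0.9, -1.6]
gripper_force: 98.0
```

View pics/c7.png

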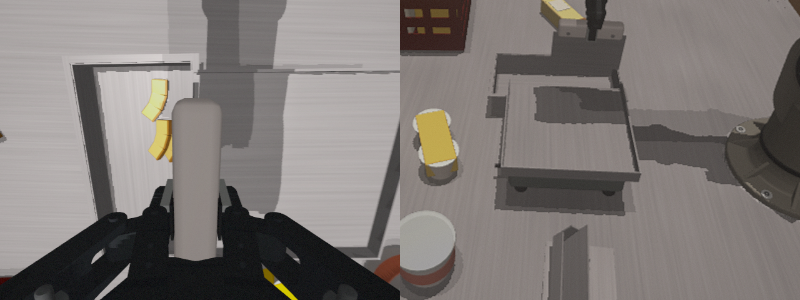

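The pan is clear and the rinds lie in the tray. Now back to the rest with the scraper.

```bash
python3 -m jog '[[[0,1,-0.5],[0,0,0]],[[0,1,-0.5],[0,0,0]],[[0,1,-0.5],[0,0,0]],[[0,1,-0.5],[0,0,0]],[[0,1,-0.5],[0,0,0]],[[0,1,-0.5],[0,0,0]],[[0,1,-0.3],[0,0,0]],[[0,1,0],[0,0,0]]]'| grep -E "posi"
python3 -m jog '[[[0,1,0],[0,0,0]],[[0,1,0],[0,0,0]],[[0,1,0],[0,0,0]],[[0,1,0],[0,0,0]],[[0,1,0],[0,0,0]],[[0,1,0],[0,0,0]],[[0,1,0],[0,0,0]],[[0,1,0],[0,0,0]]]'| grep -E "posi"
python3 -m jog '[[[0.2,1,0],[0,0,0]],[[0,1,0],[0,0,0]],[[0,1,0],[0,0,0]],[[0,1,0],[0,0,0]],[[0,1,0],[0,0,0]],[[0,0.6,0],[0,0,0]],[[0,0,0],[0,0,1]],[[0,0,0],[0,0,1]]]'| grep -E "posi"
python3 -m jog '[[[0,0,0],[0,0,1]],[[0,0,0],[0,0,1]],[[0,0,0],[0,0,1]],[[0,0,0],[0,0,1]],[[0,0,0],[0,0,1]],[[0,0,0],[0,0,1]],[[0,0,0],[0,0,1]],[[0,0,0],[0,0,1]]]'| grep -E "posi"
python3 -m jog '[[[0,0,0],[0,0,1]],[[0,0,0],[0,0,1]],[[0,0,0],[0,0,1]],[[0,0,0],[0,0,1]],[[0,0,0],[0,0,1]],[[0,0,0],[0,0,1]],[[0,0,0],[0,0,1]],[[0,0,0],[0,0,1]]]'| grep -E "posi"
python3 -m jog '[[[0,0,0],[0,0,1]],[[0,0,0],[0,0,1]],[[0,0,0],[0,0,1]],[[0,0,0],[0,0,1]],[[0,0,0],[0,0,0.9]],[[0,0,0],[0,0,0]]]'
python3 -c "
from h import *
o=r.get_obs();print(o['position'],o['orientation'],o['qpos'])"
```

```text
position: [0.4538, 0.0509, 0.2987]
position: [0.449, 0.2107, 0.2982]
position: [0.4421, 0.3216, 0.298]
position: [0.4422, 0.3214, 0.2981]
position: [0.4421, 0.3214, 0.2981]
time_s: 37.28
position: [0.4422, 0.3214, 0.2981]
orientation: [-0.0, 0.707, 0.707, -0.0]
force: [-0.5, -0.2, -2.1]
finger_gap: 0.0247
gripper_force: 98.0
[0.4422 0.3214 0.2981] [-0.      0.7073  0.7069 -0.    ] [-0.0412  0.2487 -0.8266  1.7744  0.1953  1.2034 -0.9237]
```

```bash
python3 -m jog '[[[0.2,0,0],[-1,0,0]],[[0,0,0],[-1,0,0]],[[0,0,0],[-1,0,0]],[[0,0,0],[-1,0,0]],[[0,0,0],[-1,0,0]],[[0,0,0],[-1,0,0]],[[0,0,0],[-1,0,0]],[[0,0,0],[-1,0,0]]]'| grep -E "posi"
python3 -m jog '[[[0,0,0],[-0.75,0,0]],[[0,-1,0],[0,0,0]],[[0,-1,0],[0,0,0]],[[0,-1,0],[0,0,0]],[[0,-1,0],[0,0,0]],[[0,0,0],[0,0,0]],[[0,0,0],[0,0,0]]]'
python3 - <<'E'
from h import *
from scipy.spatial.transform import Rotation as R
o=r.get_obs();q=o["orientation"];M=R.from_quat([q[1],q[2],q[3],q[0]])
print(o["position"],q,"delta units",M.inv().apply(np.array([.4596,.3256,.0955])-o["position"])/.02)
g=R.from_quat([.6743,.6745,.2124,.2124]);print("rot units",np.degrees((M.inv()*g).as_rotvec())/4)
E
```

```text
position: [0.4421, 0.3254, 0.2982]
time_s: 39.15
position: [0.3772, 0.3256, 0.2525]
orientation: [0.213, 0.674, 0.674, 0.213]
force: [-0.3, -0.5, -3.0]
finger_gap: 0.0248
gripper_force: 98.2
[0.3772 0.3256 0.2525] [0.2127 0.6744 0.6743 0.2127] delta units [-0.0004 -1.1301  8.7943]
rot units [ 0.0133  0.0021 -0.0068]
```

```bash
python3 -m jog '[[[0,-0.98,1],[0,0,0]],[[0,0,1],[0,0,0]],[[0,0,1],[0,0,0]],[[0,0,1],[0,0,0]],[[0,0,0.6],[0,0,0]],[[0,0,0],[0,0,0]]]'| grep -E "posi|force:"
python3 -m jog '[[[0,0,0.5],[0,0,0]],[[0,0,0.5],[0,0,0]],[[0,0,0.5],[0,0,0]],[[0,0,0.5],[0,0,0]],[[0,0,0],[0,0,0]]]'| grep -E "posi|force:"
python3 -m jog '[[[0,0,0.5],[0,0,0]],[[0,0,0.5],[0,0,0]],[[0,0,0.5],[0,0,0]],[[0,0,0.3],[0,0,0]],[[0,0,0],[0,0,0]]]'| grep -E "posi|force:"
```

```text
position: [0.4141, 0.325, 0.165]
force: [-1.1, -0.7, -2.0]
gripper_force: 98.4
position: [0.4365, 0.325, 0.1318]
force: [-0.7, -0.1, -1.4]
gripper_force: 98.5
position: [0.4571, 0.3252, 0.1026]
force: [-0.5, -0.4, -2.4]
gripper_force: 98.5
```

Run:
```python
from h import *
from scipy.spatial.transform import Rotation as R
o=r.get_obs();q=o["orientation"];M=R.from_quat([q[1],q[2],q[3],q[0]])
print("delta units",M.inv().apply(np.array([.4596,.3256,.0955])-o["position"])/.02)
```

```text
delta units [ 0.0218 -0.101   0.3635]
```

```bash
python3 -m jog '[[[0,0,0.15],[0,0,0]],[[0,-0.1,0.1],[0,0,0]],[[0,0,0],[0,0,0]]]'| grep -E "posi|force:"
python3 -m jog '[[[0,0,0.06],[0,0,0]],[[0,0,0],[0,0,0]]]'| grep -E "posi|force:"
python3 -m jog '[[[0,0,0.05],[0,0,0]],[[0,0,0],[0,0,0]]]'| grep -E "time|posi|force:"
```

```text
position: [0.4581, 0.3253, 0.0978]
force: [0.6, 0.6, -2.0]
gripper_force: 98.5
position: [0.459, 0.3253, 0.097]
force: [1.0, -0.8, -2.7]
gripper_force: 98.5
time_s: 42.02
position: [0.4596, 0.3253, 0.0961]
force: [0.5, 0.3, -2.1]
gripper_force: 98.5
```

```bash
python3 -m jog '[[[0,0,0.05],[0,0,0]],[[0,0,0],[0,0,0]]]'| grep -E "posi|force:"
python3 -m jog '[[[0,-0.03,0.03],[0,0,0]],[[0,0,0],[0,0,0]]]'| grep -E "time|posi|force:"
```

```text
position: [0.4598, 0.3255, 0.0957]
force: [-10.6, -3.7, 10.9]
gripper_force: 100.8
time_s: 42.52
position: [0.4597, 0.3256, 0.0955]
force: [-18.6, -7.0, 24.3]
gripper_force: 102.9
```

Seated in the trough (contact felt at the same pose as the original grip). I release and back off.

```bash
python3 -m jog '[[[0,0,-0.05],[0,0,0]],[[0,0,0],[0,0,0]],[[0,0,0],[0,0,0]]]' 0.6 30
python3 -m jog '[[[0,0,0],[0,0,0]],[[0,0,0],[0,0,0]],[[0,0,0],[0,0,0]],[[0,0,0],[0,0,0]],[[0,0,0],[0,0,0]]]' 0
python3 -m jog '[[[0,0,-0.4],[0,0,0]],[[0,0,-1],[0,0,0]],[[0,0,-1],[0,0,0]],[[0,0,-1],[0,0,0]],[[0,0,-1],[0,0,0]],[[0,0,-1],[0,0,0]],[[0,0,-1],[0,0,0]],[[0,0,-1],[0,0,0]]]'
python3 - <<'E'
from h import *
a=r.snapshot("top");b=r.snapshot("side");t=cv2.imread("pics/top0.png")
f=lambda x:cv2.resize(x[215:350,110:395],(400,190),interpolation=cv2.INTER_CUBIC)
im=np.zeros((590,800,3),np.uint8)
im[:190]=np.hstack([f(a),f(t)]);im[190:490]=np.hstack([b[180:480,180:580],cv2.imread("pics/side0.png")[180:480,180:580]])
cv2.imwrite("pics/c8.png",im)
E
```

```text
time_s: 42.9
position: [0.4595, 0.3253, 0.0953]
orientation: [0.213, 0.675, 0.674, 0.213]
force: [-0.2, 0.2, 0.2]
finger_gap: 0.0344
gripper_force: 0.0
time_s: 43.52
position: [0.4594, 0.3253, 0.0953]
orientation: [0.213, 0.675, 0.674, 0.213]
force: [0.1, 0.0, -0.4]
finger_gap: 0.0851
gripper_force: 0.0
time_s: 44.52
position: [0.3737, 0.3254, 0.2174]
orientation: [0.213, 0.674, 0.674, 0.213]
force: [0.3, 0.1, 0.2]
finger_gap: 0.0854
gripper_force: 0.0
```

View pics/c8.png

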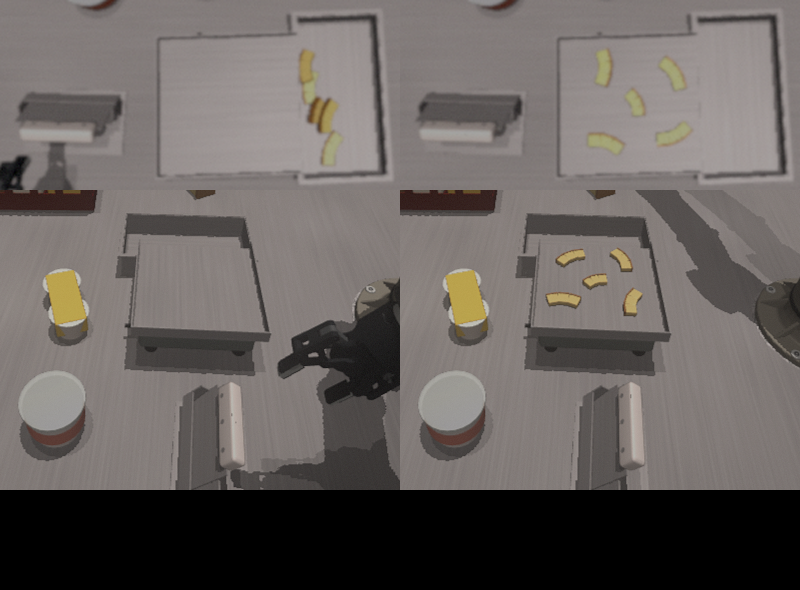

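All five rinds lie in the tray at about (300–340, 50–165) in the top crop. The pan is clear, the scraper sits in its rest as before, and the tray, tub and twin pack look unmoved.

```bash
python3 -c "
from workcell import r
print(r.finish_job())"
```

```text
the job is handed in; nothing more can be done
None
```

The job is handed in: the last pictures show the pan clear, all five rinds in the steel tray and the scraper back in its rest, with the tray, tub and twin pack unmoved, at about 45 s of the 70 s allowed; I did not re-check the cheese bar up close.

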